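# Set the tube reader's filter wheel and take a reading

### The arm

A 6-joint arm with a two-finger parallel gripper is mounted at the origin on the work surface. World frame = base frame: x ahead of the robot, y to its left, z up, the work surface at z = 0. Lengths are in m, angles in degrees, forces in N, time in s.
With the tool pointing down it reaches from about 0.4 to 0.825 m from the base axis. Payload 7 kg.
Tool frame: the origin (TCP) lies midway between the tips of the shut fingers; the grasp point (between the pads) lies r.grasp_offset behind it (r.grasp_offset is the distance from the TCP to the grasp point, in m); z points along the fingers, y is the direction in which the jaws open and shut (so a half turn about z gives the same grasp; the last joint's range is limited). The gripper opens to 88 mm and grips with 3 to 60 N. Pads are 19 mm wide; open, the fingers measure 130 mm over their backs; the gripper's body (78 mm by 193 mm) begins 47 mm behind the grasp point.
Start: joints at [93.283, 20.546, 0.682, 0, -70.136, -16.507], TCP at [0.154, 0.657, 0.227] pointing down, gripper open.
Joint ranges: [-176.03, 176.03], [-82.01, 121.73], [-58.28, 71.71], [-173.87, 95.51], [-174.79, -0.11], [-173.66, 173.66]. Speed limits (degrees/s): [136.94, 136.94, 172.46, 180, 180, 180].

### API

Orientations are given as [roll, pitch, yaw] about the fixed x, y, z axes, in that order (R = Rz(yaw) Ry(pitch) Rx(roll)).
In Python, from plant import status, imaging, r gives the robot as it stands.
- The arm moves only by the tool apply_moves, never from a script. Its argument "moves" is a list of rows, each a list of 6 numbers: the shift along the tool's x, y, z in units of 200 mm (1.0 is 200 mm), then the turn, a rotation vector about the tool's x, y, z in units of 90 degrees (1.0 is 90 degrees). In form: [[tx, ty, tz, rx, ry, rz], ...]. A call has 1 to 12 rows; each row is the pose to reach, as a shift and turn from the pose measured when the call began, along the tool's axes at that moment; what a row does not reach only later rows make up. A row lasts 1/8 s, in which the tool goes at most 62.5 mm and 10.7 degrees, less where a joint would pass 70% of its speed; a pose out of reach is approached as far as the arm can. A call with a number of a shift or a turn outside -1 to 1 is refused whole. A call with a gripper value outside its range is refused whole. "hand" is the closure, from -1 (fully open) to 1 (shut), set as the call begins (left out, the last holds). The fingers move at their own pace and stop on an object; "grip_force" is the grip in N (left out, the last holds). Time passes only in rows, so rows that repeat a pose let the fingers close. It gives the time, the measured TCP pose, the force and the opening at its end, in the units of the state.
- status.get_state(): the state, without advancing time (a new reading comes with each control period).
- imaging.capture(name): name is "scene" or "top" or "wrist"; returns (picture, depth): 480x640x3 uint8, blue, green, red; 480x640 float32, m along the optical axis (not along the pixel's ray), 0 where there is no reading.
- imaging.camera_info(name): a dict with "fx", "fy", "cx", "cy" (pixels), "k1" (the pictures are not rectified: a ray, as slopes to the right and down, at radius r is drawn at 1 + k1 r^2 times it, then the intrinsics apply), "T" (4x4, takes a point from camera to world coordinates). Camera axes: x right, y up, looking along -z (the intrinsics and any distortion apply to the point x, -y, -z); pixel columns grow to the right and rows downward; lengths in m; the calibration is good to about 2 mm. A picture is of the moment at which its call begins: read the wrist's pose just before it. camera_info takes no time and is no camera call; for the wrist camera it gives the pose at the moment of the call.
- r.close_job(): hands the job in, once; it reports no verdict.
The state is a dict: "time_s": time; "joints": joint angles; "qd": joint speeds; "joint_torque": joint torques, N m; "tcp_pos": TCP position; "eef_rot": TCP orientation; "contact_force": force on the tool from outside, world axes, zero at the start; "moment": the same for the moment, N m; "gripper_width": finger opening in m.
Only numpy, scipy, OpenCV 4.12 (cv2) and the standard library are available. Lean on these libraries where they do the work, as an engineer would, in place of code of your own. Each camera call takes 0.05 s, during which the arm holds its last target.

### The job

Set the tube reader to its amber filter: turn the filter wheel by its black bar knob until amber alone fills the window in the grey cover, and let go of it. Then, on the control pad, press the blue key right down and let it come up, and after it press the green key right down and let it come up, one key at a time. Press no key before the wheel is set, never press the red key, leave the wheel set, and do not disturb the two dropper bottles or the pen cup.

Things in the scene. Friction and masses are not known exactly. Their poses are not given: they have to be found in the camera images.
- reader: tube reader fixed to the bench: white box, yaw varies. Origin on the bench under the wheel's axis; the box spans its x -88 to 157 mm, y +-90 mm, 56 mm high. At its back (x 98 to 154 mm) a grey lamp housing 90 mm high with a look-only tube to 120 mm. Over the wheel's front (-x) part a fixed grey cover plate, top 70.5 mm above the bench, holds the window.
- wheel (a joint): filter wheel's angle (rad), positive counter-clockwise from above; 0 or any multiple of 2 pi = amber centred in the window. Flat on the reader, 144 mm across, top 65 mm above the bench; endless, no stops or detents, stays where left (friction 0.07 N m). Six 60 degree sectors, counter-clockwise: amber (orange), blue, white, violet, green, pink. Starts at 0.95 to 5.33.
- knob_grip (a point): middle of the wheel's bar knob, on its axis, 96 mm above the bench. Black bar 60 mm long, 16 mm wide, from 68 to 114 mm above the bench, on a hub 44 mm across; turns with the wheel. The point's x axis runs along the bar (grip it across the 16 mm); its yaw = reader's yaw + wheel angle. The amber sector lies at the bar's -x end.
- amber_mark (a point): point on the wheel's top in the middle of the amber sector, 52 mm from the axis; turns with the wheel.
- window (a point): centre of the window in the fixed grey cover, 52 mm in front (reader's -x) of the wheel's axis, 66 mm above the bench: a black-rimmed hole, 24 mm along the reader's x, 32 mm along its y. Amber alone fills it when amber_mark is within about 8 mm of it (wheel within 0.16 rad of centred).
- pad: control pad fixed to the bench: flat grey box with a white face, 120 (x) x 210 (y) x 30 mm high, origin on the bench under its middle, yaw varies. Three keys in a row at its x = -12 mm, y = -60, 0, 60 mm; which colour is where varies. Pad and reader may change sides.
- key_blue (a joint): blue key of the control pad: a round blue push button, cap 32 mm across in a black collar 48 mm across and 12 mm high; value = how far it is pressed in m, 0 up, 0.006 fully down; press past 0.0045. Spring: starts to yield at 1.5 N, fully down at 5 N, springs back up when let go.
- key_blue_top (a point): centre of the top of the blue key's cap, 52 mm above the bench when up; press straight down here.
- key_green (a joint): green key of the control pad: a round green push button, cap 32 mm across in a black collar 48 mm across and 12 mm high; value = how far it is pressed in m, 0 up, 0.006 fully down; press past 0.0045. Spring: starts to yield at 1.5 N, fully down at 5 N, springs back up when let go.
- key_green_top (a point): centre of the top of the green key's cap, 52 mm above the bench when up; press straight down here.
- key_red (a joint): red key of the control pad: a round red push button, cap 32 mm across in a black collar 48 mm across and 12 mm high; value = how far it is pressed in m, 0 up, 0.006 fully down; never past 0.003. Spring: starts to yield at 1.5 N, fully down at 5 N, springs back up when let go.
- key_red_top (a point): centre of the top of the red key's cap, 52 mm above the bench when up (do not press).
- dropper_yellow: white dropper bottle with yellow cap, 34 mm across, 82 mm tall, loose; origin at its underside; a bystander, not to be disturbed (stays within 30 mm of its place and upright).
- dropper_red: white dropper bottle with red cap, 34 mm across, 82 mm tall, loose; origin at its underside; a bystander, not to be disturbed (stays within 30 mm of its place and upright).
- pen_cup: black cup with pens, 76 mm across, 145 mm tall with its pens, loose; origin at its underside; a bystander, not to be disturbed (stays within 30 mm of its place and upright).

How it is judged (in metres and radians):
On the way, in this order (a step that is already met when the one before it is completed fails the run):
1. amber alone fills the window, the wheel is at rest and let go (horizontal distance between amber_mark and window below 0.0085 m and velocity of joint wheel between -0.05 and 0.05 rad/s and contact force between the fingers and wheel below 0.1 N), for 0.3 s.
2. the blue key is pressed right down, the green key up (horizontal distance between amber_mark and window below 0.0085 m and value of joint key_blue above 0.0045 m and value of joint key_green below 0.0015 m), for 0.05 s.
3. after that the green key is pressed right down, the blue key up (horizontal distance between amber_mark and window below 0.0085 m and value of joint key_green above 0.0045 m and value of joint key_blue below 0.0015 m), for 0.05 s.
At the end, for the whole second after the job is handed in: The amber sector fills the window (amber mark within 8.5 mm of the window's centre), the wheel is at rest and all three keys are up (within 1.5 mm); before that, with the wheel so set and let go, the blue key and then the green key were pressed down by at least 4.5 of their 6 mm, the other being up (horizontal distance between amber_mark and window below 0.0085 m and velocity of joint wheel between -0.05 and 0.05 rad/s and value of joint each of key_blue, key_green, key_red below 0.0015 m); the robot touches nothing.
It fails at once if the red key is pressed (over 3 mm) (value of joint key_red above 0.003 m).
It fails at once if the blue or green key is pressed (over 3 mm) while the amber sector is not set in the window (not (horizontal distance between amber_mark and window below 0.0085 m) and value of joint any of key_blue, key_green above 0.003 m).
It fails at once if the blue and green keys are pressed together (value of joint each of key_blue, key_green above 0.003 m).
It fails at once if a bystander is moved by more than 30 mm or tipped over (distance of any of dropper_yellow, dropper_red, pen_cup from where it was at the start of the episode above 0.03 m or angle between any of dropper_yellow, dropper_red, pen_cup's own z axis and vertical above 0.5 rad).
It also fails if it takes over 67 s, if anything falls off the work surface, if the arm or the gripper's body presses on something with over 40 N, if the wrist force passes 120 N, or if a joint passes its speed limit or range.

## Working session

There is one attempt and no reset: what is moved stays moved. The work goes in short steps, Python scripts to look and compute and a tool call to move; the robot and the scene stay as the last step left them, time stands still between calls to the robot, and variables do not carry over. Pictures are saved under pics/ and viewed, and the job is handed in when it is done.

Besides the shell and the picture viewer there is one more tool, called by a JSON object that holds its "name" and its "arguments". apply_moves: Moves the arm, as the interface text tells. Its arguments: {"type":"object","properties":{"moves":{"type":"array","items":{"type":"array","items":{"type":"number"}}},"hand":{"type":"number"},"grip_force":{"type":"number"}},"required":["moves"]}

```bash
mkdir -p pics; ls
cat > h.py <<'E'
import numpy as np, cv2
from plant import status, imaging, r
def cap(name,fn):
    info=imaging.camera_info(name)
    p,d=imaging.capture(name)
    cv2.imwrite('pics/'+fn+'.png',p); np.savez('pics/'+fn+'.npz',p=p,d=d,T=info['T'],i=[info[k] for k in('fx','fy','cx','cy','k1')])
def ray(fn,uv):
    z=np.load('pics/'+fn+'.npz'); fx,fy,cx,cy,k1=z['i']
    uv=np.atleast_2d(np.array(uv,float))
    q=np.stack([(uv[:,0]-cx)/fx,(uv[:,1]-cy)/fy],1); s=q.copy()
    for _ in range(30): s=q/(1+k1*(s**2).sum(1,keepdims=True))
    return z['T'],np.stack([s[:,0],-s[:,1],-np.ones(len(s))],1),z['d']
def atz(fn,uv,zz):
    T,v,_=ray(fn,uv); w=v@T[:3,:3].T; o=T[:3,3]
    return o+w*((zz-o[2])/w[:,2])[:,None]
def dep(fn,uv):
    T,v,d=ray(fn,uv); uv=np.atleast_2d(uv).astype(int)
    return (v*d[uv[:,1],uv[:,0]][:,None])@T[:3,:3].T+T[:3,3]
E
python3 - <<'E'
from h import *
print(status.get_state(), r.grasp_offset)
for n in('scene','top','wrist'): cap(n,n+'0'); print(imaging.camera_info(n))
E
```

```text
pics
{'time_s': 0.0, 'joints': array([ 9.32810978e+01,  2.05928825e+01,  6.35289343e-01, -2.18312217e-02,
       -7.01352475e+01, -1.65072936e+01]), 'qd': array([-0.14534626,  0.00323866,  0.03749836, -0.1357587 , -0.00969362,
       -0.00216481]), 'joint_torque': array([-2.09575366e-03, -5.82708871e+01,  2.93062609e+01,  6.99722975e+00,
        6.91663125e-03, -1.56422452e-04]), 'tcp_pos': array([0.15433557, 0.65662893, 0.22561247]), 'eef_rot': array([ 1.79905154e+02, -6.70548867e-03, -1.32336251e+01]), 'contact_force': array([-0.57851673, -0.01585753,  0.35773156]), 'moment': array([-0.01273366, -0.0182149 , -0.02829304]), 'gripper_width': 0.08752891877622034} 0.0188
{'fx': 460.37353906082336, 'fy': 460.37353906082336, 'cx': 320.4163655427565, 'cy': 244.77435746015607, 'k1': -0.01319716803689599, 'T': array([[-0.78607605, -0.49442124,  0.37098798,  0.87977311],
       [ 0.61806885, -0.62026621,  0.48297074,  0.57395702],
       [-0.00867968,  0.60894784,  0.79316277,  0.82600069],
       [ 0.        ,  0.        ,  0.        ,  1.        ]])}
{'fx': 578.5204243825009, 'fy': 578.5204243825009, 'cx': 313.0463896710103, 'cy': 243.84413957817273, 'k1': -0.18282618560051125, 'T': array([[-0.00215578,  0.99314118, -0.11690143,  0.35891805],
       [-0.99996409, -0.00309902, -0.00788749,  0.10384016],
       [-0.00819567,  0.11688023,  0.9931122 ,  1.57940568],
       [ 0.        ,  0.        ,  0.        ,  1.        ]])}
{'fx': 368.0343786749392, 'fy': 368.0343786749392, 'cx': 313.0686164009657, 'cy': 244.60174168658514, 'k1': -0.052222221323836956, 'T': array([[-2.28813657e-01,  9.36024104e-01,  2.67400798e-01,
         2.26886676e-01],
       [-9.73469879e-01, -2.20248969e-01, -6.20224735e-02,
         6.40372123e-01],
       [ 8.40219952e-04, -2.74498212e-01,  9.61587243e-01,
         3.82577226e-01],
       [ 0.00000000e+00,  0.00000000e+00,  0.00000000e+00,
         1.00000000e+00]])}
```

View pics/top0.png

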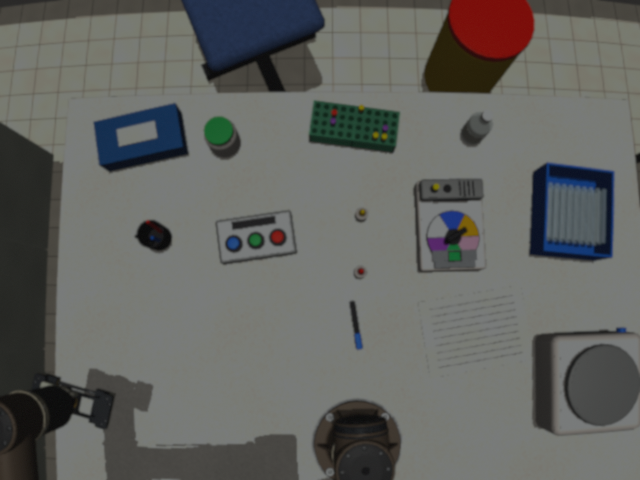

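View pics/scene0.png

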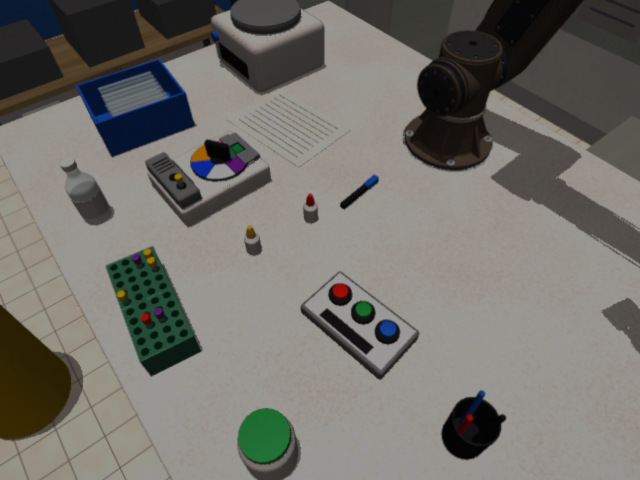

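Run:
```python
from h import *
p=cv2.imread('pics/top0.png')
a=cv2.resize(p[165:285,400:500],None,fx=4.5,fy=4.5,interpolation=cv2.INTER_CUBIC)
b=cv2.resize(p[200:280,205:305],None,fx=3.5,fy=3.5,interpolation=cv2.INTER_CUBIC)
b=cv2.copyMakeBorder(b,0,a.shape[0]-b.shape[0],0,0,cv2.BORDER_CONSTANT)
cv2.imwrite('pics/z0.png',cv2.convertScaleAbs(np.hstack([a,b]),alpha=1.5))
```

```text
(no output)
```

View pics/z0.png

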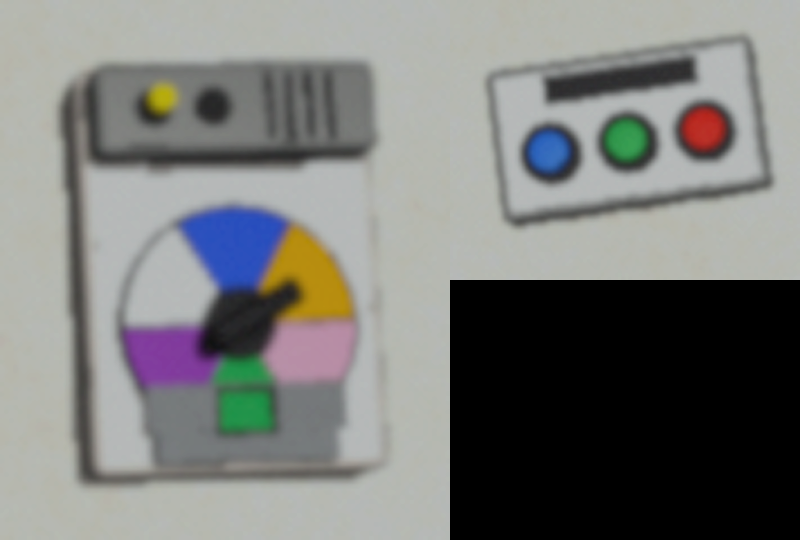

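Run:
```python
from h import *
p=cv2.imread('pics/top0.png'); hsv=cv2.cvtColor(p,cv2.COLOR_BGR2HSV)
def blob(lo,hi,box):
    x0,y0,x1,y1=box
    m=cv2.inRange(hsv[y0:y1,x0:x1],lo,hi)
    n,l,s,c=cv2.connectedComponentsWithStats(m); i=1+np.argmax(s[1:,4]); return c[i]+[x0,y0],s[i,4]
R={}
for n,lo,hi in(('blue',(100,120,50),(125,255,255)),('green',(50,100,40),(85,255,255)),('red',(0,140,60),(8,255,255))):
    c,a=blob(lo,hi,(215,210,297,262)); R[n]=atz('top0',c,0.052)[0]; print(n,c,a,R[n])
v=R['red']-R['blue']; print('pad dist',np.linalg.norm(v), 'yaw of -y->',np.degrees(np.arctan2(v[1],v[0])))
C=atz('top0',[453,237.2],.065)[0]; print('wheel',C)
for nm,uv in (('win',[400+247/4.5,165+410/4.5]),):
    W=atz('top0',uv,.0655)[0]; print(nm,W,W-C,np.linalg.norm((W-C)[:2]),np.degrees(np.arctan2(*(C-W)[1::-1])))
    print(dep('top0',[[455,256],[453,237],[430,245],[255,240]]))
# corners of front edge, housing
g=lambda x,y:[400+x/4.5,165+y/4.5]
print('housing top corners', atz('top0',[g(92,65),g(372,62),g(372,152),g(95,155)],.09))
print('front corners', atz('top0',[g(95,470),g(384,462)],.056))
print('wheel edge', atz('top0',[g(120,325),g(357,325),g(238,206)],.065))
print('amber dir', atz('top0',[g(297,285),g(205,348)],.114), atz('top0',[g(290,222),g(353,318)],.065))
for nm,uv in(('dy',(361.5,212)),('dr',(360.5,271)),('cup',(153,235))): print(nm,atz('top0',uv,.08)[0], dep('top0',np.array(uv))[0])
```

```text
blue [232.93333333 242.93333333] 135 [0.54183019 0.32999301 0.052     ]
green [255.03053435 239.67938931] 131 [0.55038323 0.27073328 0.052     ]
red [277.         236.41269841] 126 [0.55896023 0.21202631 0.052     ]
pad dist 0.11920395184983941 yaw of -y-> -81.7377824175728
wheel [ 0.55383674 -0.256928    0.065     ]
win [ 0.50317922 -0.26039476  0.0655    ] [-0.05065751 -0.00346676  0.0005    ] 0.05077599775417828 3.9149472601794604
[[ 0.5031713  -0.25994142  0.06866861]
 [ 0.54777038 -0.24475599  0.11616393]
 [ 0.53272397 -0.19347866  0.06852385]
 [ 0.54923468  0.27055535  0.05429861]]
housing top corners [[ 0.70493258 -0.16888881  0.09      ]
 [ 0.70783476 -0.33782377  0.09      ]
 [ 0.65338206 -0.33521549  0.09      ]
 [ 0.65101821 -0.16901956  0.09      ]]
front corners [[ 0.46899313 -0.17048296  0.056     ]
 [ 0.47257008 -0.34528331  0.056     ]]
wheel edge [[ 0.55393821 -0.18575056  0.065     ]
 [ 0.55362924 -0.32898414  0.065     ]
 [ 0.62522513 -0.25904217  0.065     ]]
amber dir [[ 0.5705891  -0.28037529  0.114     ]
 [ 0.53426292 -0.22531088  0.114     ]] [[ 0.61560887 -0.29036441  0.065     ]
 [ 0.5578299  -0.32669218  0.065     ]]
dy [ 0.61934141 -0.0118618   0.08      ] [ 0.62037083 -0.01231915  0.07407306]
dr [ 0.46399634 -0.00738216  0.08      ] [ 0.46374877 -0.00712012  0.08353263]
cup [0.56042363 0.54128094 0.08      ] [0.57037626 0.56288672 0.00594236]
```

```bash
cat >> h.py <<'E'
from scipy.spatial.transform import Rotation as Ro
def go(pos,yaw):
    s=status.get_state(); R=Ro.from_euler('xyz',s['eef_rot'],degrees=True)
    t=R.inv().apply(np.array(pos)-s['tcp_pos'])/.2
    w=(R.inv()*Ro.from_euler('xyz',[180,0,yaw],degrees=True)).as_rotvec(degrees=True)/90
    print('t',s['time_s'],'tcp',s['tcp_pos'].round(4),s['eef_rot'].round(2),'q',s['joints'].round(1),'F',s['contact_force'].round(2),'w',round(s['gripper_width'],4))
    print('move',t.round(3),w.round(3))
E
python3 - <<'E'
from h import *
go([.35,.35,.24],-20); go([.5535,-.2573,.2],-57)
E
```

```text
t 0.15 tcp [0.1543 0.6567 0.2258] [ 1.7993e+02 -1.0000e-02 -1.3230e+01] q [ 93.3  20.6   0.6  -0.  -70.1 -16.5] F [-0.81  0.63  0.31] w 0.0874
move [ 1.303  1.269 -0.069] [ 0.001 -0.     0.075]
t 0.15 tcp [0.1543 0.6567 0.2258] [ 1.7993e+02 -1.0000e-02 -1.3230e+01] q [ 93.3  20.6   0.6  -0.  -70.1 -16.5] F [-0.81  0.63  0.31] w 0.0874
move [2.989 3.992 0.135] [ 0.001 -0.     0.486]
```

{"name": "apply_moves", "arguments": {"moves": [[0.25,0.25,-0.1,0,0,0.03],[0.5,0.5,-0.1,0,0,0.06],[0.75,0.75,-0.1,0,0,0.09],[1,1,-0.1,0,0,0.12],[1,1,-0.1,0,0,0.12],[1,1,-0.1,0,0,0.12],[1,1,-0.1,0,0,0.12]]}}

```text
time_s: 1.02
tcp_pos: [0.3033, 0.4165, 0.2462]
eef_rot: [179.9, -0.0, -24.1]
contact_force: [-0.0, 0.4, 0.7]
gripper_width: 0.0877
```

Run:
```python
from h import *
go([.47,.2,.24],-35); go([.5535,-.2573,.2],-57)
```

```text
t 1.025 tcp [0.3033 0.4165 0.2462] [ 1.7995e+02 -1.0000e-02 -2.4050e+01] q [ 75.8   4.7 -17.4   0.  -68.   -9.9] F [-0.04  0.38  0.73] w 0.0877
move [1.202 0.649 0.032] [ 0.001 -0.     0.122]
t 1.025 tcp [0.3033 0.4165 0.2462] [ 1.7995e+02 -1.0000e-02 -2.4050e+01] q [ 75.8   4.7 -17.4   0.  -68.   -9.9] F [-0.04  0.38  0.73] w 0.0877
move [2.515 2.566 0.234] [ 0.001 -0.     0.366]
```

{"name": "apply_moves", "arguments": {"moves": [[0.25,0.25,0,0,0,0.03],[0.5,0.5,0,0,0,0.06],[0.75,0.75,0,0,0,0.09],[1,1,0,0,0,0.12],[1,1,0,0,0,0.12],[1,1,0,0,0,0.12]]}}

```text
time_s: 1.78
tcp_pos: [0.4049, 0.1516, 0.2463]
eef_rot: [179.9, -0.0, -35.0]
contact_force: [0.7, 0.0, -0.0]
gripper_width: 0.0877
```

Run:
```python
from h import *
cap('wrist','w1')
go([.5535,-.2573,.2],-57)
```

```text
t 1.825 tcp [0.4047 0.1525 0.2463] [ 1.7994e+02 -2.0000e-02 -3.4920e+01] q [ 47.   -4.  -26.1   0.  -67.9   8.1] F [ 0.25  0.68 -0.4 ] w 0.0876
move [1.783 1.254 0.233] [ 0.001 -0.     0.245]
```

View pics/w1.png

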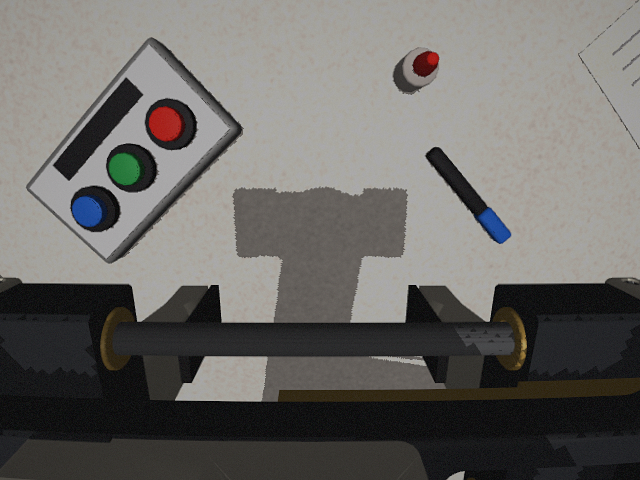

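Run:
```python
from h import *
print(atz('w1',[[166,124],[126.5,167.5],[88.5,210.5]],.052)); print(dep('w1',[[166,124],[126,168],[88,210]]))
```

```text
[[0.5556943  0.21156461 0.052     ]
 [0.54783406 0.26847275 0.052     ]
 [0.53933975 0.32824741 0.052     ]]
[[0.55607493 0.21199713 0.05050963]
 [0.54836875 0.27035721 0.04942554]
 [0.54058639 0.33004903 0.04921179]]
```

{"name": "apply_moves", "arguments": {"moves": [[0.25,0.17,0,0,0,0.05],[0.5,0.33,0,0,0,0.1],[0.75,0.5,0,0,0,0.14],[1,0.7,0,0,0,0.14],[1,0.7,0,0,0,0.14]]}}

```text
time_s: 2.45
tcp_pos: [0.4895, -0.0789, 0.2456]
eef_rot: [179.9, 0.0, -47.7]
contact_force: [-1.1, 0.6, 0.2]
gripper_width: 0.0873
```

Run:
```python
from h import *
cap('wrist','w2')
go([.5535,-.2573,.2],-57)
```

```text
t 2.5 tcp [ 0.4892 -0.0774  0.2457] [ 1.7988e+02  2.0000e-02 -4.7660e+01] q [ 13.8   2.7 -19.6   0.  -67.8  28.5] F [0.37 0.2  0.42] w 0.0875
move [0.881 0.368 0.229] [0.001 0.    0.104]
```

View pics/w2.png

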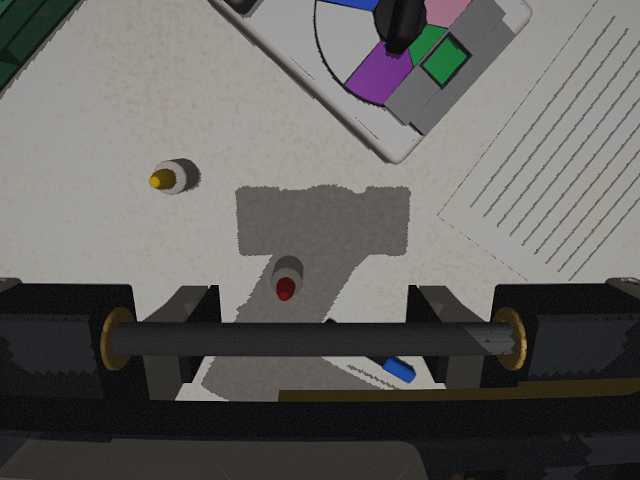

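{"name": "apply_moves", "arguments": {"moves": [[0.2,0.1,0,0,0,0.05],[0.4,0.2,0,0,0,0.1],[0.4,0.2,0,0,0,0.1],[0.4,0.2,0,0,0,0.1]]}}

```text
time_s: 3.0
tcp_pos: [0.5138, -0.1617, 0.2455]
eef_rot: [179.9, 0.0, -56.5]
contact_force: [-1.0, 0.7, 0.2]
gripper_width: 0.0876
```

Run:
```python
from h import *
cap('wrist','w3')
go([.5535,-.2573,.2],-57)
```

```text
t 3.05 tcp [ 0.5137 -0.1616  0.2457] [ 1.7987e+02  2.0000e-02 -5.6520e+01] q [  3.4   7.  -14.8   0.1 -68.3  30. ] F [-0.49  0.32  0.42] w 0.0877
move [0.509 0.097 0.228] [0.001 0.    0.005]
```

View pics/w3.png

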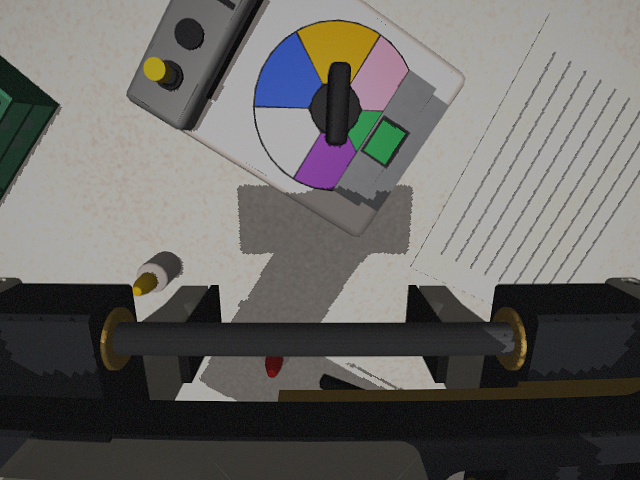

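Run:
```python
from h import *
e=atz('w3',[[254,106],[338,20],[381,37],[297,31],[293,180],[270,155],[266,65]],.065)
from scipy.optimize import least_squares
f=least_squares(lambda c:np.hypot(*(e[:,:2]-c[:2]).T)-.072,[.55,-.257]); C=f.x; print('C',C,f.fun.round(4))
W=atz('w3',[[387,117],[409,130],[385,167],[362,152]],.0695); Wc=W.mean(0); d=C-Wc[:2]; print('W',Wc,np.hypot(*d),np.degrees(np.arctan2(d[1],d[0])))
ed=atz('w3',[[360,236],[464,80]],.056); v=(ed[1]-ed[0]); print('front edge len',np.hypot(*v[:2]),'yaw',np.degrees(np.arctan2(v[1],v[0]))+90)
ang=lambda p:np.degrees(np.arctan2(p[1]-C[1],p[0]-C[0]))
print('bound', [ang(q) for q in e[[2,3,0,4]]])
b=atz('w3',[[330,64],[350,64],[329,142],[347,142]],.114); print('bar',b, ang(b[:2].mean(0)),b.mean(0)); v=b[:2].mean(0)-b[2:].mean(0); print(np.hypot(*v[:2]),np.degrees(np.arctan2(v[1],v[0])))
```

```text
C [ 0.55032973 -0.25503209] [ 0.0005  0.0004 -0.0026  0.0006 -0.0007 -0.0017 -0.0004]
W [ 0.50084273 -0.25713379  0.0695    ] 0.04953160415560522 2.4318707770717145
front edge len 0.16737961287102596 yaw 1.8558266077467067
bound [np.float64(-87.32191366181587), np.float64(-28.181006106821222), np.float64(29.919782556405753), np.float64(89.92902471660476)]
bar [[ 0.57397698 -0.27441674  0.114     ]
 [ 0.56194429 -0.28243983  0.114     ]
 [ 0.54384733 -0.22852584  0.114     ]
 [ 0.53248088 -0.2360697   0.114     ]] -52.99905492846219 [ 0.55306237 -0.25536303  0.114     ]
0.05491682294342728 -57.14085571799886
```

Run:
```python
from h import *
go([.552,-.256,.165],-57.3);go([.552,-.256,.0785],-57.3)
```

```text
t 3.05 tcp [ 0.5137 -0.1616  0.2457] [ 1.7987e+02  2.0000e-02 -5.6520e+01] q [  3.4   7.  -14.8   0.1 -68.3  30. ] F [-0.49  0.32  0.42] w 0.0877
move [0.499 0.1   0.403] [0.001 0.    0.009]
t 3.05 tcp [ 0.5137 -0.1616  0.2457] [ 1.7987e+02  2.0000e-02 -5.6520e+01] q [  3.4   7.  -14.8   0.1 -68.3  30. ] F [-0.49  0.32  0.42] w 0.0877
move [0.499 0.099 0.836] [0.001 0.    0.009]
```

{"name": "apply_moves", "arguments": {"moves": [[0.25,0.05,0.1,0,0,0.009],[0.5,0.1,0.3,0,0,0.009],[0.5,0.1,0.4,0,0,0.009],[0.5,0.1,0.55,0,0,0.009],[0.5,0.1,0.7,0,0,0.009],[0.5,0.1,0.8,0,0,0.009],[0.5,0.1,0.835,0,0,0.009],[0.5,0.1,0.835,0,0,0.009]]}}

```text
time_s: 4.05
tcp_pos: [0.5523, -0.2553, 0.079]
eef_rot: [179.9, 0.0, -57.2]
contact_force: [-0.1, 0.7, -0.4]
gripper_width: 0.0876
```

Run:
```python
from h import *
go([.552,-.256,.0785],-57.3)
cap('wrist','w4');cap('scene','s4')
```

```text
t 4.05 tcp [ 0.5523 -0.2553  0.079 ] [179.87   0.   -57.23] q [ -6.4  21.9 -18.4   0.1 -49.7  39.1] F [-0.13  0.74 -0.39] w 0.0876
move [0.002 0.003 0.003] [0.001 0.    0.001]
```

View pics/w4.png

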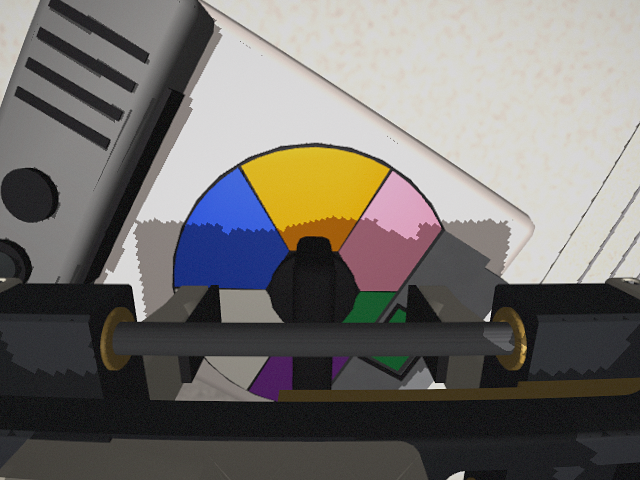

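The bar (column 313) sits midway between the fingers (218 and 408), so I'll close on it.

{"name": "apply_moves", "arguments": {"moves": [[0,0,0,0,0,0],[0,0,0,0,0,0],[0,0,0,0,0,0],[0,0,0,0,0,0],[0,0,0,0,0,0],[0,0,0,0,0,0],[0,0,0,0,0,0],[0,0,0,0,0,0]], "hand": 1, "grip_force": 20}}

```text
time_s: 5.15
tcp_pos: [0.5529, -0.2558, 0.0798]
eef_rot: [180.0, -0.1, -57.3]
contact_force: [0.2, 0.6, 0.5]
gripper_width: 0.0156
```

Run:
```python
from h import *
go([.552,-.256,.0785],-118);go([.552,-.256,.0785],-178.2)
```

```text
t 5.15 tcp [ 0.5529 -0.2558  0.0798] [ 1.7996e+02 -6.0000e-02 -5.7270e+01] q [ -6.4  21.9 -18.4   0.1 -49.7  39.1] F [0.18 0.64 0.47] w 0.0156
move [-0.002  0.004  0.007] [ 0.    -0.001  0.675]
t 5.15 tcp [ 0.5529 -0.2558  0.0798] [ 1.7996e+02 -6.0000e-02 -5.7270e+01] q [ -6.4  21.9 -18.4   0.1 -49.7  39.1] F [0.18 0.64 0.47] w 0.0156
move [-0.002  0.004  0.007] [-0.000e+00 -1.000e-03  1.344e+00]
```

{"name": "apply_moves", "arguments": {"moves": [[0,0,0,0,0,0.06],[0,0,0,0,0,0.13],[0,0,0,0,0,0.2],[0,0,0,0,0,0.27],[0,0,0,0,0,0.34],[0,0,0,0,0,0.41],[0,0,0,0,0,0.48],[0,0,0,0,0,0.55],[0,0,0,0,0,0.62],[0,0,0,0,0,0.67],[0,0,0,0,0,0.67],[0,0,0,0,0,0.67]]}}

```text
time_s: 6.65
tcp_pos: [0.5533, -0.2558, 0.0798]
eef_rot: [-179.9, -0.1, -117.5]
contact_force: [3.1, -0.5, -1.9]
gripper_width: 0.016
```

Run:
```python
from h import *
go([.5525,-.2556,.0790],-178.2)
cap('wrist','w5')
```

```text
t 6.65 tcp [ 0.5533 -0.2558  0.0798] [-1.7993e+02 -5.0000e-02 -1.1747e+02] q [ -6.4  21.9 -18.4   0.1 -49.7 -21.1] F [ 3.07 -0.46 -1.86] w 0.016
move [0.001 0.004 0.004] [-0.001 -0.     0.675]
```

View pics/w5.png

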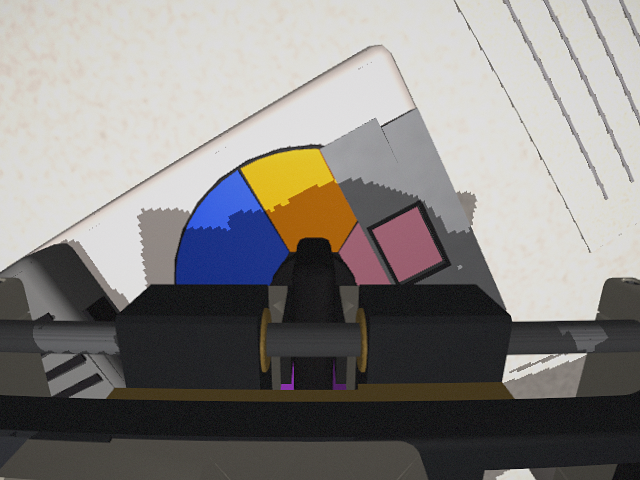

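The wheel follows: pink is now in the window (410,243), with amber next. I'll carry on turning.

{"name": "apply_moves", "arguments": {"moves": [[0,0,0,0,0,0.06],[0,0,0,0,0,0.13],[0,0,0,0,0,0.2],[0,0,0,0,0,0.27],[0,0,0,0,0,0.34],[0,0,0,0,0,0.41],[0,0,0,0,0,0.48],[0,0,0,0,0,0.55],[0,0,0,0,0,0.62],[0,0,0,0,0,0.675],[0,0,0,0,0,0.675],[0,0,0,0,0,0.675]]}}

```text
time_s: 8.2
tcp_pos: [0.5535, -0.2561, 0.0798]
eef_rot: [-179.9, 0.1, -178.1]
contact_force: [3.6, -3.0, -4.5]
gripper_width: 0.016
```

Run:
```python
from h import *
go([.5525,-.2556,.0790],-178.2)
cap('wrist','w6')
```

```text
t 8.2 tcp [ 0.5535 -0.2561  0.0798] [-1.7990e+02  5.0000e-02 -1.7811e+02] q [ -6.4  21.9 -18.4   0.1 -49.7 -81.7] F [ 3.63 -3.01 -4.53] w 0.016
move [0.005 0.002 0.004] [-0.001  0.001  0.001]
```

View pics/w6.png

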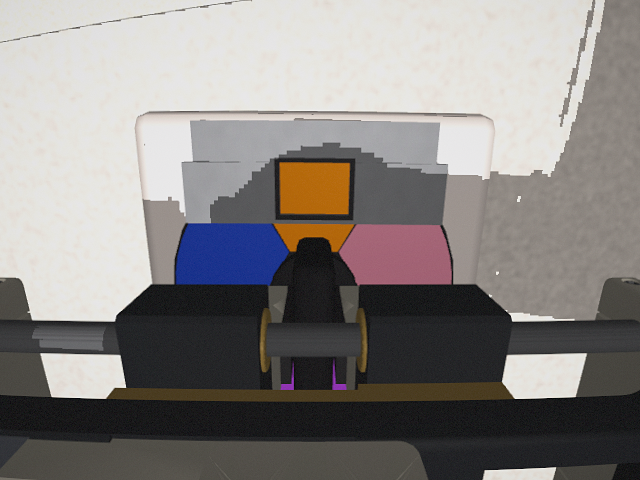

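Amber alone fills the window (centre 314,189). The sector edges at 272 and 357 are symmetric about it. Now to release and rise.

{"name": "apply_moves", "arguments": {"moves": [[0,0,0,0,0,0],[0,0,0,0,0,0],[0,0,0,0,0,0],[0,0,0,0,0,0],[0,0,0,0,0,0],[0,0,0,0,0,0],[0,0,-0.1,0,0,0],[0,0,-0.3,0,0,0],[0,0,-0.5,0,0,0],[0,0,-0.7,0,0,0],[0,0,-0.7,0,0,0],[0,0,-0.7,0,0,0]], "hand": -1}}

```text
time_s: 9.75
tcp_pos: [0.5531, -0.2556, 0.2195]
eef_rot: [-179.9, 0.0, -178.1]
contact_force: [-0.4, 0.3, -0.9]
gripper_width: 0.0874
```

Run:
```python
from h import *
go([.542,.329,.15],-90)
cap('wrist','w7')
```

```text
t 9.75 tcp [ 0.5531 -0.2556  0.2195] [-1.7993e+02  5.0000e-02 -1.7814e+02] q [ -6.4  14.6  -8.7   0.1 -66.6 -81.8] F [-0.41  0.34 -0.95] w 0.0874
move [-0.039  2.924  0.344] [-0.001 -0.    -0.979]
```

View pics/w7.png

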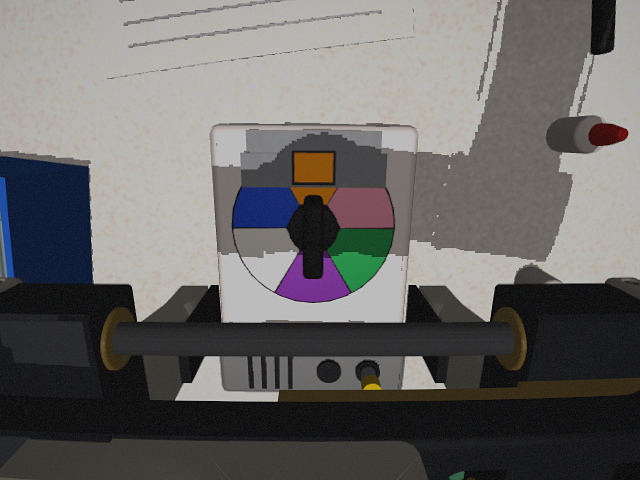

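{"name": "apply_moves", "arguments": {"moves": [[0,0.25,0,0,0,-0.1],[0,0.5,0,0,0,-0.2],[0,0.75,0,0,0,-0.3],[0,1,0,0,0,-0.4],[0,1,0,0,0,-0.5],[0,1,0,0,0,-0.5],[0,1,0,0,0,-0.5]], "hand": 1}}

```text
time_s: 10.68
tcp_pos: [0.546, -0.0561, 0.2179]
eef_rot: [180.0, -0.1, -133.4]
contact_force: [-0.6, 1.4, 1.0]
gripper_width: 0.0234
```

Run:
```python
from h import *
go([.541,.329,.20],-81.7)
```

```text
t 10.675 tcp [ 0.546  -0.0561  0.2179] [ 1.7999e+02 -1.2000e-01 -1.3337e+02] q [ 14.6   9.1 -16.1   0.1 -65.  -58. ] F [-0.6   1.43  1.  ] w 0.0234
move [-1.383  1.34   0.087] [ 0.001 -0.001 -0.574]
```

{"name": "apply_moves", "arguments": {"moves": [[-0.2,0.2,0,0,0,-0.1],[-0.4,0.4,0,0,0,-0.2],[-0.6,0.6,0,0,0,-0.3],[-0.8,0.8,0,0,0,-0.4],[-0.8,0.8,0,0,0,-0.5],[-0.8,0.8,0,0,0,-0.57],[-0.8,0.8,0,0,0,-0.57]]}}

```text
time_s: 11.55
tcp_pos: [0.5396, 0.1695, 0.2172]
eef_rot: [179.9, -0.1, -82.3]
contact_force: [-0.1, 0.4, -0.4]
gripper_width: 0.0003
```

Run:
```python
from h import *
go([.541,.329,.20],-81.7)
cap('wrist','w8')
```

```text
t 11.55 tcp [0.5396 0.1695 0.2172] [ 1.7986e+02 -9.0000e-02 -8.2280e+01] q [ 37.3  10.8 -14.    0.  -65.3 -29.5] F [-0.06  0.38 -0.36] w 0.0003
move [-0.79  -0.114  0.085] [ 0.002 -0.001 -0.006]
```

View pics/w8.png

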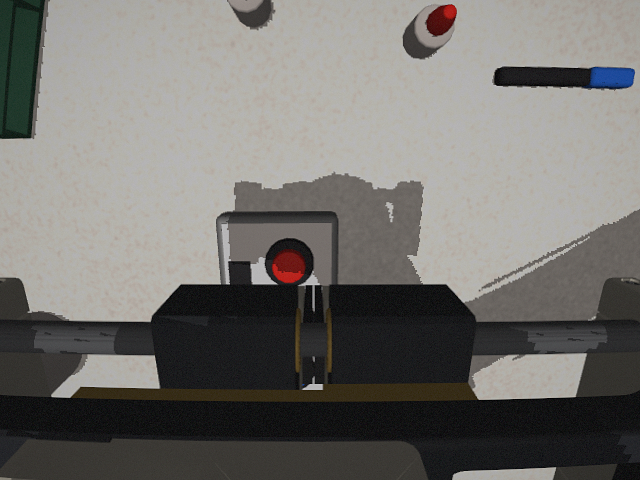

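{"name": "apply_moves", "arguments": {"moves": [[-0.2,-0.05,0,0,0,0],[-0.4,-0.08,0,0,0,0],[-0.6,-0.11,0.05,0,0,0],[-0.79,-0.11,0.2,0,0,0],[-0.79,-0.11,0.4,0,0,0],[-0.79,-0.11,0.4,0,0,0],[-0.79,-0.11,0.4,0,0,0]]}}

```text
time_s: 12.48
tcp_pos: [0.5413, 0.3285, 0.1385]
eef_rot: [179.9, -0.1, -82.5]
contact_force: [0.7, -0.1, 1.3]
gripper_width: 0.0008
```

Run:
```python
from h import *
go([.5406,.3293,.052],-81.7)
cap('wrist','w9');cap('scene','s9')
import cv2
p=cv2.imread('pics/s9.png');cv2.imwrite('pics/s9z.png',cv2.resize(p[220:420,260:520],None,fx=3,fy=3))
```

```text
t 12.475 tcp [0.5413 0.3285 0.1385] [ 1.7994e+02 -7.0000e-02 -8.2480e+01] q [ 48.9  20.5 -11.5   0.  -58.1 -41.4] F [ 0.74 -0.07  1.25] w 0.0008
move [-0.005  0.002  0.432] [ 0.001 -0.001 -0.009]
```

View pics/w9.png

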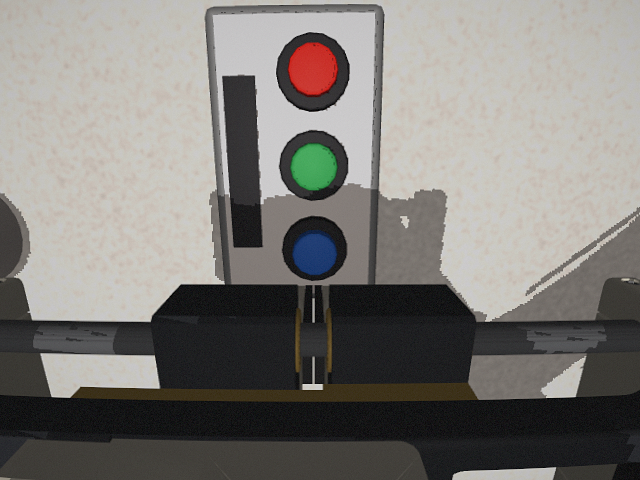

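View pics/s9z.png

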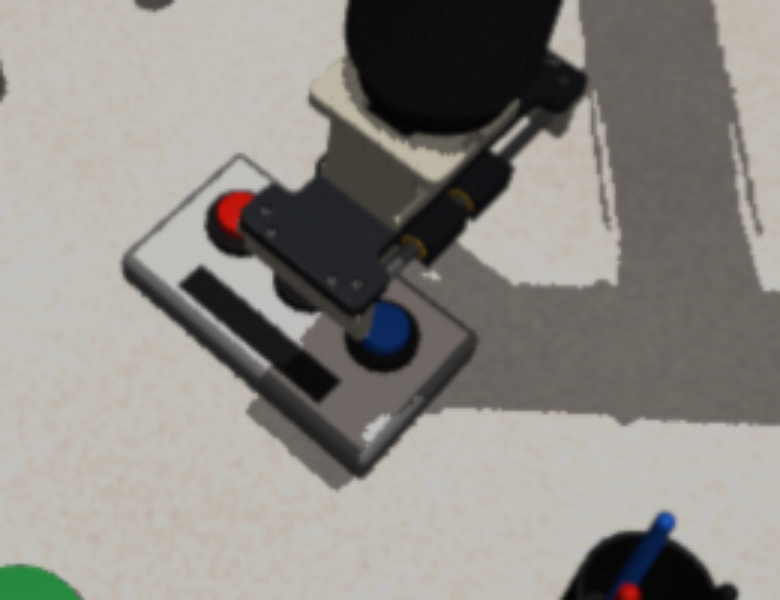

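Run:
```python
from h import *
print(atz('w9',[[313,69],[314,167],[314,254.5]],.052)); print(dep('w9',[[313,69],[314,167],[314,254]]))
```

```text
[[0.55691949 0.21362974 0.052     ]
 [0.54851861 0.27228551 0.052     ]
 [0.54067949 0.33132622 0.052     ]]
[[0.55697097 0.21322667 0.04967074]
 [0.5484962  0.27240818 0.05019728]
 [0.54067672 0.33131816 0.05086326]]
```

{"name": "apply_moves", "arguments": {"moves": [[-0.01,0.003,0.2,0,0,0],[-0.01,0.003,0.34,0,0,0],[-0.01,0.003,0.4,0,0,0],[-0.01,0.003,0.43,0,0,0],[-0.01,0.003,0.445,0,0,0],[-0.01,0.003,0.455,0,0,0],[-0.01,0.003,0.46,0,0,0],[-0.01,0.003,0.46,0,0,0]]}}

```text
time_s: 13.58
tcp_pos: [0.5412, 0.3312, 0.0479]
eef_rot: [-179.9, 0.0, -82.4]
contact_force: [0.0, -0.7, 3.5]
gripper_width: 0.0005
```

Run:
```python
from h import *
go([.5406,.3300,.052],-81.7)
```

```text
t 13.575 tcp [0.5412 0.3312 0.0479] [-1.7991e+02  5.0000e-02 -8.2440e+01] q [ 49.1  25.9 -16.7   0.  -47.3 -41.5] F [ 0.05 -0.66  3.53] w 0.0005
move [ 0.005  0.004 -0.02 ] [-0.001  0.001 -0.008]
```

{"name": "apply_moves", "arguments": {"moves": [[0,0,0.01,0,0,0],[0,0,0.018,0,0,0],[0,0,0.018,0,0,0],[0,0,0.018,0,0,0]]}}

```text
time_s: 14.08
tcp_pos: [0.5413, 0.3312, 0.0461]
eef_rot: [-179.9, 0.1, -82.4]
contact_force: [-4.9, -3.3, 16.3]
gripper_width: 0.0002
```

Run:
```python
from h import *
go([.5406,.3300,.052],-81.7)
```

```text
t 14.075 tcp [0.5413 0.3312 0.0461] [-1.7986e+02  6.0000e-02 -8.2400e+01] q [ 49.1  26.  -16.8   0.1 -47.  -41.5] F [-4.85 -3.27 16.29] w 0.0002
move [ 0.006  0.004 -0.03 ] [-0.002  0.001 -0.008]
```

The blue key is bottomed (16 N at z 46.1 mm). I'll lift straight up and go over green.

{"name": "apply_moves", "arguments": {"moves": [[0,0,-0.05,0,0,0],[0,0,-0.2,0,0,0],[0,0,-0.25,0,0,0],[0.15,0,-0.25,0,0,0],[0.3,0,-0.25,0,0,0],[0.3,0,-0.25,0,0,0],[0.3,0,-0.25,0,0,0]]}}

```text
time_s: 14.95
tcp_pos: [0.5491, 0.2718, 0.0957]
eef_rot: [-179.9, 0.1, -82.4]
contact_force: [0.1, 0.2, 0.4]
gripper_width: 0.0002
```

Run:
```python
from h import *
go([.5490,.2713,.0461],-81.7)
cap('scene','s10')
import cv2
p=cv2.imread('pics/s10.png');cv2.imwrite('pics/s10z.png',cv2.resize(p[220:420,260:520],None,fx=3,fy=3))
```

```text
t 14.95 tcp [0.5491 0.2718 0.0957] [-1.7988e+02  6.0000e-02 -8.2430e+01] q [ 44.6  21.1 -17.1   0.  -51.7 -37. ] F [0.09 0.21 0.39] w 0.0002
move [0.003 0.001 0.248] [-0.001  0.001 -0.008]
```

View pics/s10z.png

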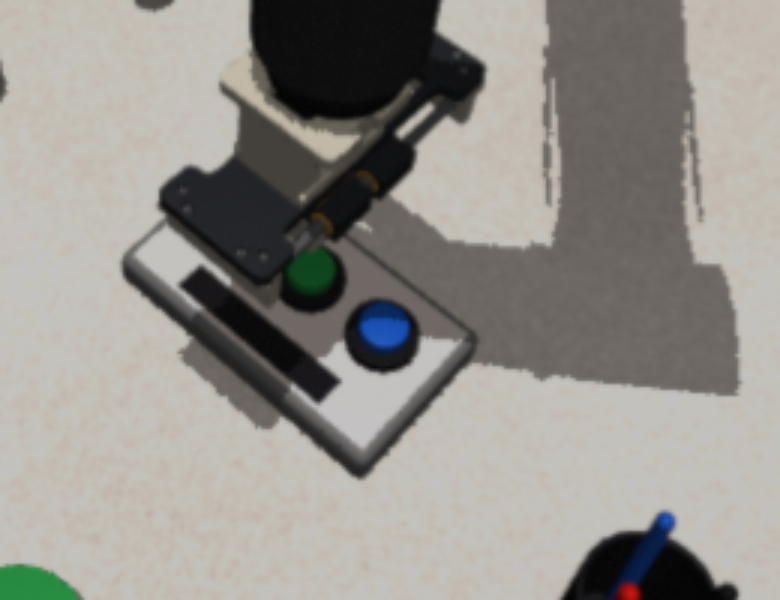

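Blue is up again (382,325 in the crop). The fingers are over the green key (310,270), so I'll press it.

{"name": "apply_moves", "arguments": {"moves": [[0,0,0.1,0,0,0],[0,0,0.18,0,0,0],[0,0,0.21,0,0,0],[0,0,0.23,0,0,0],[0,0,0.245,0,0,0],[0,0,0.258,0,0,0],[0,0,0.258,0,0,0],[0,0,0.258,0,0,0],[0,0,0.258,0,0,0]]}}

```text
time_s: 16.12
tcp_pos: [0.5492, 0.2723, 0.0461]
eef_rot: [-179.8, 0.1, -82.4]
contact_force: [-8.2, -1.9, 15.3]
gripper_width: 0.0006
```

Run:
```python
from h import *
go([.5490,.2713,.0461],-81.7)
```

```text
t 16.125 tcp [0.5492 0.2723 0.0461] [-1.7982e+02  8.0000e-02 -8.2370e+01] q [ 44.6  24.3 -19.8   0.1 -45.7 -37. ] F [-8.18 -1.94 15.25] w 0.0006
move [0.005 0.002 0.   ] [-0.002  0.001 -0.007]
```

The green key is also bottomed (15 N, z 46.1 mm). Lift clear, then the final checks.

{"name": "apply_moves", "arguments": {"moves": [[0,0,-0.05,0,0,0],[0,0,-0.25,0,0,0],[0,0,-0.5,0,0,0],[0,0,-0.75,0,0,0],[0,0,-0.75,0,0,0],[0,0,-0.75,0,0,0],[0,0,-0.75,0,0,0]]}}

```text
time_s: 17.0
tcp_pos: [0.5483, 0.2716, 0.195]
eef_rot: [-179.9, 0.0, -82.4]
contact_force: [0.7, 0.2, 0.2]
gripper_width: 0.0007
```

Run:
```python
from h import *
go([.5490,.2713,.2],-81.7)
cap('scene','s11');cap('top','t11')
p=cv2.imread('pics/t11.png')
a=cv2.resize(p[165:285,400:500],None,fx=3.5,fy=3.5,interpolation=cv2.INTER_CUBIC)
q=cv2.resize(cv2.imread('pics/s11.png')[220:440,220:500],None,fx=1.5,fy=1.5)
q=cv2.copyMakeBorder(q,0,a.shape[0]-q.shape[0],0,0,cv2.BORDER_CONSTANT)
cv2.imwrite('pics/z11.png',np.hstack([a,q]))
```

```text
t 17.0 tcp [0.5483 0.2716 0.195 ] [-1.7991e+02  3.0000e-02 -8.2380e+01] q [ 44.6  15.8 -10.3   0.  -63.7 -37. ] F [0.69 0.23 0.17] w 0.0007
move [ 0.002 -0.003 -0.025] [-0.001  0.    -0.008]
```

View pics/z11.png

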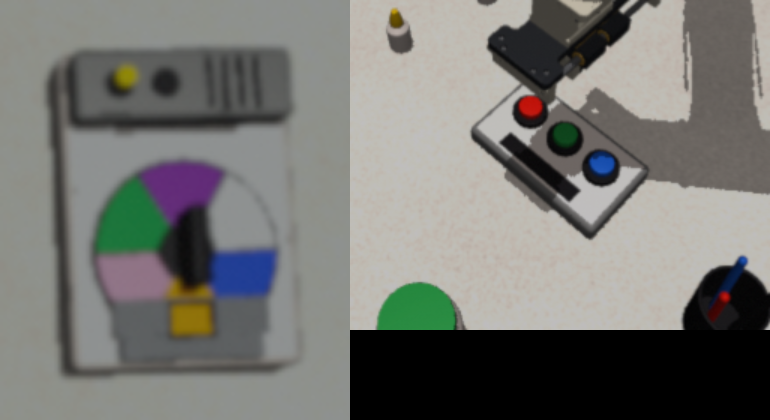

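View pics/t11.png

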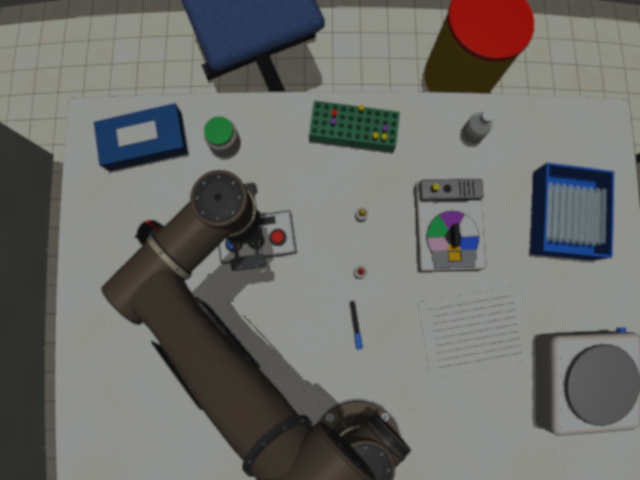

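The window shows amber only, all three keys are up, and the bottles (361,213 and 360,271) and the cup are in their places.

Run:
```python
from h import *
print(r.close_job())
```

```text
the job is handed in; nothing more can be done
None
```

The job is handed in at about 17 s of the 67 s allowed; the interface gave no verdict, so the result rests on my own checks.

- **Wheel:** I gripped the knob and turned it about 121° clockwise. A wrist picture before release showed amber alone, centred in the window. Pictures after release and at the end still showed only amber.
- **Keys:** I pressed blue first, then green, each down to its stop (16 N and 15 N, tool tip at 46.1 mm). Blue was up again before green was pressed, and the last picture shows all three keys up. The red key was not touched.
- **Bystanders:** Both dropper bottles are at their starting pixels in the last top picture. The pen cup was partly hidden by the arm there, but the scene picture shows it upright and in place.
- **Hand-in:** The arm was clear of everything, with the contact force near zero.

No check failed. My position estimates from different pictures differed by about 2 to 3 mm, within what the grasp and the keys allowed.

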